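# Tilt-test stand: bring the packed beam to the index, hold, lay it back

## Robot

A 6-joint arm with a two-finger parallel gripper is mounted at the origin on the work surface. World frame = base frame: x ahead of the robot, y to its left, z up, the work surface at z = 0. Lengths are in m, angles in rad, forces in N, time in s.
With the tool pointing down it reaches from about 0.25 to 0.725 m from the base axis. Payload 4 kg.
Tool frame: the origin (TCP) lies midway between the tips of the shut fingers; the grasp point (between the pads) lies 19 mm behind it; z points along the fingers, y is the line along which they close (so a half turn about z gives the same grasp; the last joint's range is limited). The gripper opens to 85 mm and grips with 20 to 120 N. Pads are 22 mm wide; open, the fingers measure 114 mm over their backs; the gripper's body (76 mm by 85 mm) begins 54 mm behind the grasp point. The pads swing forward as they close: fully open they stand 13 mm farther back than shut.
Start: joints at [-1.269, 0.241, 0.005, 1.335, 0, 1.571], TCP at [0.149, -0.477, 0.231] pointing down, gripper open.
Joint ranges: [-2.72, 2.72], [-1.05, 1.87], [-1.09, 1.28], [-1.99, 2.15], [-1.42, 1.44], [-3.14, 3.14]. Speed limits (rad/s): [2.79, 2.79, 3.14, 3.14, 3.14, 3.14].

## Interface

Orientations are given as a rotation vector (axis times angle).
In Python, from plant import monitor, eyes, manip, models gives the robot as it stands.
- The arm moves only by the tool arm_command, never from a script. Its argument "deltas" is a list of rows, each a list of 7 numbers: the shift along the tool's x, y, z in cm, then the turn, a rotation vector about the tool's x, y, z in degrees, then the opening, from 0 (shut) to 1 (fully open). A call has 1 to 5 rows; each row shifts and turns the commanded pose from where the row before left it, along the tool's axes as they then stand; what a row does not reach is not made up. A row lasts 1/10 s, in which the tool goes at most 50 mm and 8.59 degrees, less where a joint would pass 70% of its speed; a pose out of reach is approached as far as the arm can. A call is refused whole if a number of a shift passes 5 or a number of a turn 8.59, either way. A call with a gripper value outside its range is refused whole. The fingers move at their own pace and stop on an object; the grip force is fixed at half the most. Time passes only in rows, so rows that do not move let the fingers close. It gives the time, the measured TCP pose, the force, the opening and the grip force at its end, in the units of the state.
- monitor.sense(): the state, without advancing time (a new reading comes with each control period).
- eyes.snapshot(name): name is "scene" or "side" or "wrist"; returns the picture (480x640x3 uint8, red, green, blue); there is no depth.
- eyes.camera_info(name): a dict with "mtx" (3x3 intrinsics, pixels), "dist" ([k1, k2, p1, p2, k3] as OpenCV has them; the pictures are not rectified), "R" (3x3) and "t" (3): a world point X has camera coordinates R X + t. Camera axes: x right, y down, z forward; pixel columns grow to the right and rows downward; lengths in m; the calibration is good to about 2 mm. A picture is of the moment at which its call begins: read the wrist's pose just before it. camera_info takes no time and is no camera call; for the wrist camera it gives the pose at the moment of the call.
- manip.finish_job(): hands the job in; it is judged then, once.
Trained networks look in the newest picture that a camera, given by its name, has taken for a name from the list of things; names that differ only in an ending like _2 or _b are one class to them, and where a whole thing is asked for, a point or a joint stands for the part that bears it (a point fixed in the world has none). Each returns a list of dicts, best first, with "p" (0 to 1); they miss things now and then, are a little off and sometimes report something else, mostly with a low value. They report only what shows in the picture. A call takes as long as a camera call.
- models.find_in(camera, target): "box" ([left, top, right, bottom] in pixels, round what is visible of it).
- models.outline_of(camera, target): "region" (480x640 bool, what is visible of it) and "box" ([left, top, right, bottom] in pixels, round what is visible of it).
The state is a dict: "time_s": time; "q": joint angles; "joint_vel": joint speeds; "joint_efforts": joint torques, N m; "tool_pos": TCP position; "orientation": TCP orientation; "contact_force": force on the tool from outside, world axes, zero at the start; "ft_torque": the same for the moment, N m; "grip_width": opening from 0.0 (shut) to 1.0 (fully open); "gripper_force": force on a finger pad.
Only numpy, scipy, OpenCV 4.12 (cv2) and the standard library are available. Lean on these libraries where they do the work, as an engineer would, in place of code of your own. Each camera call takes 0.05 s, during which the arm holds its last target. There are 200 camera calls.

## Task

On the tilt-test stand, use the sprung hand lever (nothing else) to raise the top-heavy beam off its stop until its pointer stands at the index tab on the scale, and keep the pointer there, balanced, for at least 5 seconds without a break. Then lower the beam gently back onto the stop it started from and let go of the lever. Never let the beam tip over onto the opposite stop or slam, and leave the index tab and the things lying around as they are.

Things in the scene. Friction and masses are not known exactly. Their poses are not given: they have to be found in the camera images.
- stand: Fixed tilt-test stand; grey base plate 220 x 360 x 12 mm, two uprights carry a level pivot axis 140 mm up, along the stand's x. Origin on the table under the base's centre; x from hand lever (robot side) to scale (far side), z up. Place and yaw vary. All angles: about stand +x, 0 = upright/level; a positive angle raises the +y end, and what stands above the pivot leans to -y.
- pivot (a point): Point on the pivot axis in the plane in which the lever's knob moves: stand frame (-85, 0, 140) mm. Same axes as the stand.
- beam (a joint): Beam angle, rad, 0 = level. Stops: -0.27 (rest stop, +y end down: start and end) and +0.27. Pivot damping 0.004 N m s/rad, friction 0.0005 N m. Nominal: inertia about pivot 0.029 kg m2; top-heavy, gravity torque 0.17 N m x sin(angle) away from level; both scale together by 0.85 to 1.25. A brass trim weight on the bar adds nominally -0.014 N m (-0.007 to -0.021), towards the rest stop.
- beam_mid (a point): Point on the pivot axis at stand x = +30 mm, turning with the beam: an aluminium bar 60 x 440 x 12 mm along the stand's y, with a small carton 70 x 80 x 60 mm at each end (centres 170 mm out), 1.15 kg, a brass trim weight 30 x 20 x 12 mm near the middle, and on the far (+x) side the pointer, a steel needle pointing up. The robot must not touch any of these.
- lever (a joint): Lever angle relative to the beam, rad, within +-1.1; lever angle in space = beam + lever. A spring, nominally 0.115 N m/rad (damping 0.002), at rest at 0, joins lever and beam: lever ahead of the beam pushes it the same way. It is weaker than the top-heaviness, so no fixed lever pose balances the beam: it falls, time constant 0.6 to 0.95 s. Let go, it springs back into line with the beam.
- knob (a point): Centre of the black ball knob, 36 mm across, on the lever's top (rod 10 mm; lever 40 g), 130 mm from the pivot axis. Its z points along the lever, away from the pivot. From above it can be pinched, or held loosely between the fingers like a fork (closing along stand y, 1-2 mm play) so that it swivels freely while the hand keeps its orientation. Free beside it: 60 mm to the beam, more elsewhere.
- pointer_tip (a point): Tip of the pointer, 165 mm from the pivot axis, at stand x = +88 mm.
- index (a joint): Angle (rad, same zero and sense as beam) of the index tab, a brass tab 22 x 18 mm with a 6 mm wide tip pointing down, riding on the outer rim of the white scale arc: the reading to set. Between -0.08 and 0.08, stays as it is. Pointer at the index means beam within about 0.07 of this.
- index_tip (a point): Inner tip of the index tab, 165 mm from the pivot axis, at stand x = +78 mm; the pointer passes in front of it.
- part_a: Loose white part with copper winding, 35 x 30 x 22 mm, on the stand's base plate; leave it. Origin under its centre.
- part_b: Another loose white part like part_a on the stand's base plate; leave it.
- part_c: Another loose white part like part_a, on the table; leave it.
- tape: Roll of clear tape, 100 mm diameter, 45 mm high, on the table; leave it. Origin under its centre.

How it is judged:
By the outcome, as a careful person would: the job done as asked, in the order asked, and still so for the second after the job is handed in, with the robot touching nothing.
It also fails if it takes over 69 s, if anything falls off the work surface, if the arm or the gripper's body presses on something with over 40 N, if the wrist force passes 120 N, or if a joint passes its speed limit or range.

## Working session

There is one attempt and no reset: what is moved stays moved. The work goes in short steps, Python scripts to look and compute and a tool call to move; the robot and the scene stay as the last step left them, time stands still between calls to the robot, and variables do not carry over. Pictures are saved under pics/ and viewed, at most 10 in all, crops included, and the job is handed in when it is done.

Besides the shell and the picture viewer there is one more tool, called after "Call:" as name([rows], argument=value, ...), one row to a line, values as JSON. arm_command: Moves the arm, as the interface text tells. Its arguments: {"type":"object","properties":{"deltas":{"type":"array"}},"required":["deltas"]}

```bash
mkdir -p pics; python3 - <<'E'
from plant import monitor, eyes, manip, models
import cv2, numpy as np
s=monitor.sense(); print({k:np.round(v,3).tolist() for k,v in s.items()})
ims=[]
for c in ("scene","side"):
    im=eyes.snapshot(c); cv2.imwrite(f"pics/{c}0.png",im[:,:,::-1])
    np.save(f"pics/{c}0.npy",im)
    i=eyes.camera_info(c); C=-i["R"].T@i["t"]; print(c,np.round(i["mtx"],1).tolist(),np.round(i["dist"],3),"C",np.round(C,3),"fwd",np.round(i["R"][2],2))
    for t in ("stand","beam","pointer_tip","knob","lever","index","index_tip"):
        r=models.find_in(c,t); print(t,[(np.round(d["box"]).tolist(),round(d["p"],2)) for d in r[:2]])
print(monitor.sense()["time_s"])
E
```

```text
{'time_s': 0.0, 'q': [-1.269, 0.241, 0.004, 1.335, -0.0, 1.571], 'joint_vel': [-0.0, -0.001, 0.002, -0.001, -0.001, -0.001], 'joint_efforts': [0.0, -37.232, 25.241, 0.017, 0.0, 0.0], 'tool_pos': [0.148, -0.477, 0.23], 'orientation': [-3.104, -0.472, 0.0], 'contact_force': [0.168, 0.637, 0.473], 'ft_torque': [-0.008, 0.056, -0.018], 'gripper_force': 0.0, 'grip_width': 1.0}
scene [[516.2, 0.0, 323.4], [0.0, 516.2, 244.4], [0.0, 0.0, 1.0]] [-0.04  0.    0.    0.    0.  ] C [ 0.871 -0.544  0.997] fwd [-0.34  0.52 -0.78]
stand [([289.0, 195.0, 435.0, 393.0], 0.58)]
beam [([321.0, 195.0, 430.0, 357.0], 0.95)]
pointer_tip [([322.0, 194.0, 427.0, 360.0], 0.8)]
knob [([324.0, 196.0, 345.0, 262.0], 0.69), ([415.0, 211.0, 426.0, 224.0], 0.61)]
lever [([323.0, 194.0, 351.0, 266.0], 0.79)]
index [([418.0, 211.0, 427.0, 224.0], 0.46), ([287.0, 195.0, 436.0, 392.0], 0.28)]
index_tip []
side [[584.0, 0.0, 321.6], [0.0, 584.0, 238.4], [0.0, 0.0, 1.0]] [-0.189  0.     0.     0.     0.   ] C [-0.315 -0.302  1.388] fwd [ 0.56  0.2  -0.81]
stand [([248.0, 144.0, 408.0, 269.0], 0.69)]
beam [([247.0, 170.0, 408.0, 251.0], 0.91)]
pointer_tip [([251.0, 154.0, 407.0, 250.0], 0.84), ([170.0, 266.0, 206.0, 306.0], 0.33)]
knob [([321.0, 146.0, 328.0, 157.0], 0.64), ([319.0, 232.0, 323.0, 250.0], 0.62)]
lever [([319.0, 230.0, 328.0, 248.0], 0.63)]
index [([320.0, 149.0, 330.0, 156.0], 0.46)]
index_tip [([321.0, 233.0, 325.0, 251.0], 0.26)]
0.8
```

View pics/scene0.png

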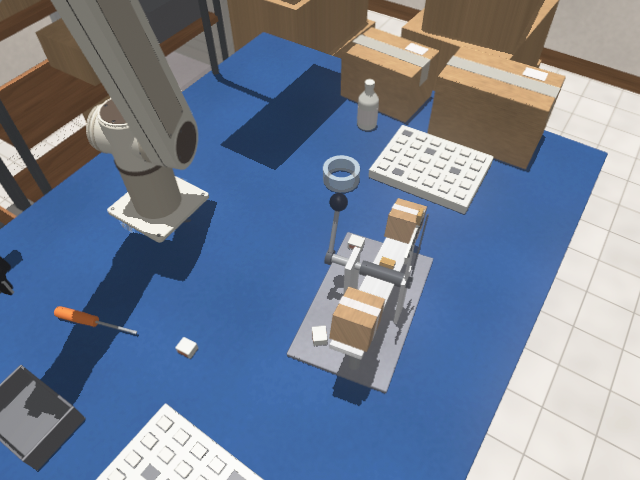

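View pics/side0.png

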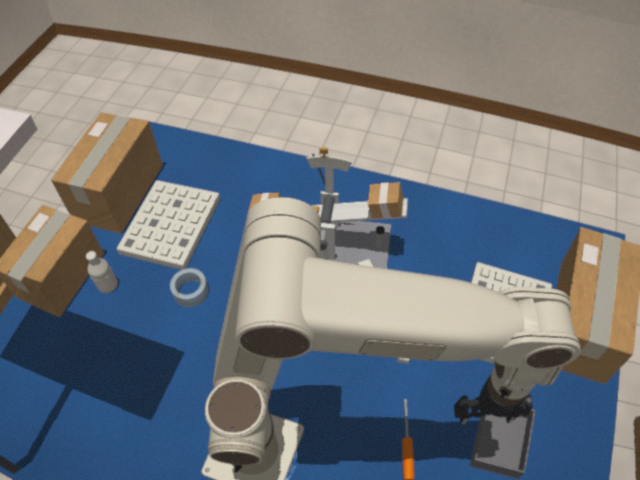

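```bash
python3 - <<'E'
import cv2, numpy as np
im=cv2.imread("pics/scene0.png")[185:401,280:440]
a=cv2.resize(im,None,fx=3.6,fy=2.7*3.6/2.7,interpolation=cv2.INTER_CUBIC)[:, :]
a=cv2.resize(im,None,fx=2.7,fy=2.7,interpolation=cv2.INTER_CUBIC)
im=cv2.imread("pics/side0.png")[135:281,300:420]
b=cv2.resize(im,None,fx=3,fy=3,interpolation=cv2.INTER_CUBIC)
h=max(a.shape[0],b.shape[0]); o=np.zeros((h,a.shape[1]+b.shape[1],3),np.uint8)
o[:a.shape[0],:a.shape[1]]=a;o[:b.shape[0],a.shape[1]:]=b
cv2.imwrite("pics/crop.png",o);print(o.shape,a.shape)
E
```

```text
(583, 792, 3) (583, 432, 3)
```

View pics/crop.png

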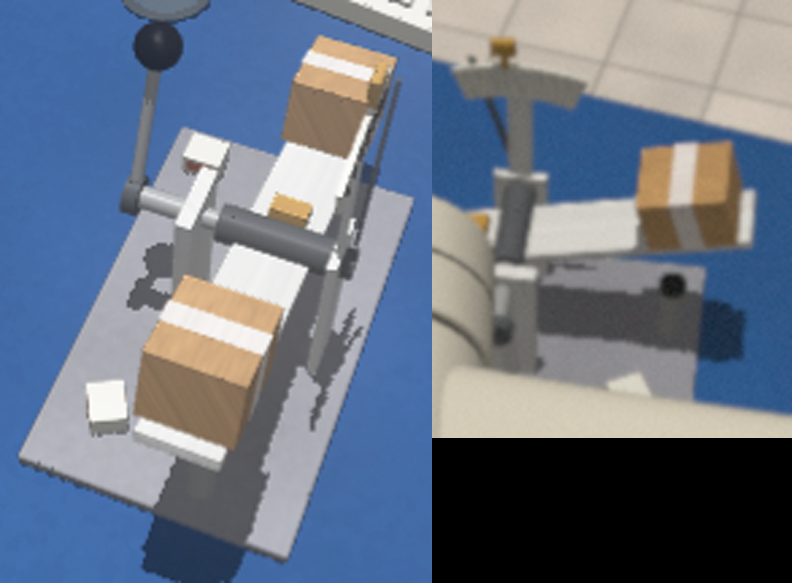

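```bash
cat > h.py <<'E'
import cv2, numpy as np
from scipy.optimize import least_squares
from plant import monitor, eyes, manip, models
def proj(c,X):
    i=eyes.camera_info(c); return cv2.projectPoints(np.atleast_2d(np.float64(X)),cv2.Rodrigues(i["R"])[0],i["t"],i["mtx"],i["dist"])[0][:,0]
def ray(c,uv):
    i=eyes.camera_info(c); n=cv2.undistortPoints(np.float64([[uv]]),i["mtx"],i["dist"])[0,0]
    return -i["R"].T@i["t"], i["R"].T@np.r_[n,1]
def Rz(a): return np.array([[np.cos(a),-np.sin(a),0],[np.sin(a),np.cos(a),0],[0,0,1]])
def s2w(P,X): return np.atleast_2d(X)@Rz(P[2]).T+[P[0],P[1],0]
def beam(X,th): # beam-frame points (y,z relative to pivot) -> stand
    X=np.atleast_2d(X); c,s=np.cos(th),np.sin(th)
    return np.c_[X[:,0],c*X[:,1]-s*X[:,2],s*X[:,1]+c*X[:,2]+.14]
def on_x(c,uv,P,x0): # ray with stand plane x=x0 -> stand coords
    C,d=ray(c,uv); R=Rz(P[2]); C=R.T@(C-[P[0],P[1],0]); d=R.T@d
    return C+d*(x0-C[0])/d[0]
E
cat > a.py <<'E'
from h import *
uv=np.array([[348.1,232.],[432.6,258.3],[288.1,354.6],[385.9,389.8]])
X=np.array([[-.11,.18,.012],[.11,.18,.012],[-.11,-.18,.012],[.11,-.18,.012]])
r=least_squares(lambda P:(proj("scene",s2w(P,X))-uv).ravel(),[.5,-.1,0]); P=r.x
print("pose",P.round(4),"res",r.fun.round(1)); np.save("P.npy",P)
k=beam([[-.085,0,.13]],-.27); print("knob w",s2w(P,k).round(4),proj("scene",s2w(P,k)),"seen 338.5,202; side",proj("side",s2w(P,k)))
kk=on_x("scene",(338.5,202),P,-.085); print("knob ang",np.arctan2(-kk[1],kk[2]-.14))
for n,u,x in(("ptr",(313.7,155),.088),("idx",(323.7,150.7),.078)):
    a=on_x("side",u,P,x); print(n,a.round(4),"ang",np.arctan2(-a[1],a[2]-.14),"r",np.hypot(a[1],a[2]-.14))
im=np.load("pics/side0.npy").astype(int); R,G,B=im[...,0],im[...,1],im[...,2]
m=(R-B>60); m[:140]=0;m[165:]=0;m[:,:310]=0;m[:,335:]=0; v,u=np.nonzero(m)
print("brass",len(u),u.mean(),v.mean(),u.min(),u.max(),v.min(),v.max())
a=on_x("side",(u.mean(),v.mean()),P,.078); print("idx ang",np.arctan2(-a[1],a[2]-.14),np.hypot(a[1],a[2]-.14))
# wireframe
im=np.load("pics/scene0.npy")[:,:,::-1].copy(); im=cv2.resize(im,None,fx=5,fy=5,interpolation=cv2.INTER_CUBIC)
def seg(X,col):
    p=np.int32(proj("scene",s2w(P,X))*5+2)
    for a,b in zip(p[:-1],p[1:]): cv2.line(im,tuple(map(int,a)),tuple(map(int,b)),col,1)
for s in(-1,1):
  for h in(.006,.066):
    B=np.array([[x,s*.17+y,h] for x,y in((-.005,-.04),(.065,-.04),(.065,.04),(-.005,.04),(-.005,-.04))])
    seg(beam(B,-.27),(0,0,255))
seg(beam([[.088,0,.03],[.088,0,.165]],-.27),(0,255,0))
cv2.imwrite("pics/wire.png",cv2.resize(im[190*5:365*5,320*5:440*5],None,fx=.66,fy=.66))
for t in ("tape","part_a"):
    print(t,[(np.round(d["box"]).tolist(),round(d["p"],2)) for d in models.find_in("scene",t)[:3]])
E
python3 a.py
```

```text
pose [0.613  0.0197 0.182 ] res [-0.8 -1.   1.  -0.9 -1.5 -0.8  1.2  1.8]
knob w [[0.5231 0.0384 0.2653]] [[336.80135314 204.184236  ]] seen 338.5,202; side [[306.22234233 212.21229956]]
knob ang -0.3443871233875273
ptr [0.088  0.0418 0.2897] ang -0.27244054972383586 r 0.15547511798744823
idx [0.078  0.0136 0.3193] ang -0.07591115262973468 r 0.17979343454383045
brass 25 323.24 149.04 320 326 147 151
idx ang -0.0795056206215473 0.18571842013574233
tape [([321.0, 155.0, 360.0, 192.0], 0.74), ([350.0, 234.0, 363.0, 251.0], 0.52)]
part_a [([310.0, 326.0, 328.0, 344.0], 0.68), ([175.0, 337.0, 197.0, 356.0], 0.67), ([349.0, 234.0, 362.0, 247.0], 0.54)]
```

View pics/wire.png

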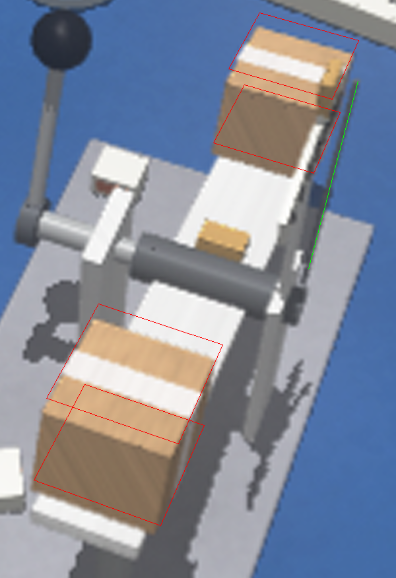

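Call:
arm_command([
  [0,0,-4,0,0,3.4,1],
  [0,0,-4,0,0,3.4,1],
  [3,-2.8,-1,0,0,0,1],
  [3,-2.8,0,0,0,0,1],
  [3,-2.8,0,0,0,0,1],
])

```text
time_s: 1.4
tool_pos: [0.2225, -0.3778, 0.322]
orientation: [3.127, 0.285, 0.002]
contact_force: [0.8, -0.5, 0.2]
grip_width: 0.997
gripper_force: 0.0
```

Call:
arm_command([
  [3,-2.8,0,0,0,0,1],
  [3,-2.8,0,0,0,0,1],
  [3,-2.8,0,0,0,0,1],
  [3,-2.8,0,0,0,0,1],
  [3,-2.8,0,0,0,0,1],
])

```text
time_s: 1.9
tool_pos: [0.3445, -0.212, 0.3216]
orientation: [3.128, 0.287, 0.001]
contact_force: [0.6, 0.2, 0.7]
grip_width: 0.998
gripper_force: 0.0
```

Call:
arm_command([
  [3,-2.8,0,0,0,0,1],
  [3,-2.8,0,0,0,0,1],
  [3,-2.8,0,0,0,0,1],
  [3,-2.8,0,0,0,0,1],
  [1,-0.5,0,0,0,0,1],
])

```text
time_s: 2.4
tool_pos: [0.4519, -0.0718, 0.3211]
orientation: [-3.127, -0.295, -0.001]
contact_force: [-0.4, -1.3, 0.6]
grip_width: 0.995
gripper_force: 0.0
```

```bash
cat > b.py <<'E'
from h import *
P=np.load("P.npy"); s=monitor.sense(); print({k:np.round(s[k],4).tolist() for k in("time_s","tool_pos","orientation","contact_force","grip_width")})
o=[]
i=eyes.camera_info("wrist"); print("wC",(-i["R"].T@i["t"]).round(3),i["R"][2].round(2))
for c in("wrist","scene","side"):
    im=eyes.snapshot(c); np.save(f"pics/{c}1.npy",im); o.append(im[:,:,::-1])
    print(c,[(np.round(d["box"],1).tolist(),round(d["p"],2)) for d in models.find_in(c,"knob")[:2]], proj(c,s2w(P,beam([[-.085,0,.13]],-.27))).round(1))
side=cv2.resize(o[2][130:280,230:430],None,fx=2,fy=2); sc=cv2.resize(o[1][180:400,270:440],None,fx=1.36,fy=1.36)
t=np.zeros((480+300,0,3),np.uint8)
out=np.zeros((600,800,3),np.uint8); out[:360,:480]=cv2.resize(o[0],(480,360)); out[:sc.shape[0],500:500+sc.shape[1]]=sc; out[300:600,0:400]=np.where(True,side,0)
cv2.imwrite("pics/v1.png",out)
E
python3 b.py
```

```text
{'time_s': 2.4, 'tool_pos': [0.4519, -0.0718, 0.3211], 'orientation': [-3.1269, -0.2947, -0.0008], 'contact_force': [-0.3545, -1.2683, 0.5701], 'grip_width': 0.9951}
wC [ 0.533 -0.057  0.463] [-0.31 -0.06 -0.95]
wrist [([83.3, 61.3, 271.1, 146.5], 0.58), ([0.9, 0.0, 479.1, 144.6], 0.25)] [[138.4 110.3]]
scene [([323.2, 194.2, 346.0, 263.6], 0.94)] [[336.8 204.2]]
side [([299.1, 213.5, 326.2, 251.0], 0.7)] [[306.2 212.2]]
```

View pics/v1.png

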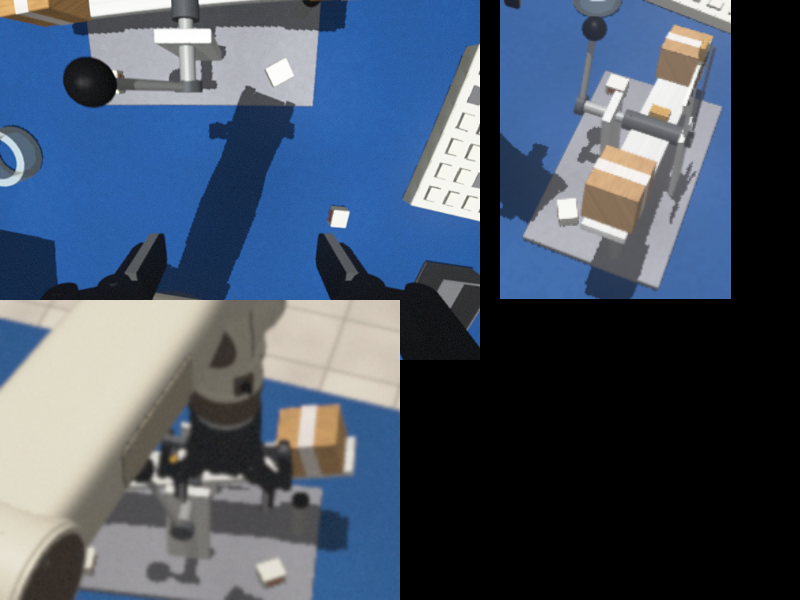

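```bash
python3 - <<'E'
from h import *
P=np.load("P.npy")
im=np.load("pics/wrist1.npy"); g=im.max(2)<60; g[160:]=0; g[:,200:]=0
n,l,st,ce=cv2.connectedComponentsWithStats(g.astype(np.uint8)); j=1+np.argmax(st[1:,4]); print("wr",st[j],ce[j])
(cx,cy),r=cv2.minEnclosingCircle(np.argwhere(l==j)[:,::-1].astype(np.float32)); print(cx,cy,r)
im=np.load("pics/scene1.npy"); g=im.max(2)<70; m=np.zeros_like(g); m[188:216,325:352]=1
v,u=np.nonzero(g&m); print("sc",len(u),u.mean(),v.mean())
su=(u.mean(),v.mean())
rs=[ray("wrist",(cx,cy)),ray("scene",su)]
A=sum(np.eye(3)-np.outer(d,d)/(d@d) for _,d in rs); b=sum((np.eye(3)-np.outer(d,d)/(d@d))@C for C,d in rs)
k=np.linalg.solve(A,b); print("knob",k.round(4)); 
C,d=rs[0]; print("wrist ray at z=.265",(C+d*(.2653-C[2])/d[2]).round(4))
C,d=rs[1]; print("scene ray at z=.265",(C+d*(.2653-C[2])/d[2]).round(4)); print("pred",s2w(P,beam([[-.085,0,.13]],-.27)).round(4))
# base corner near in wrist 480-scale (313,106),(83,105)
for u in((313/.75,106/.75),(87/.75,105/.75),):
    C,d=ray("wrist",u); X=(C+d*(.012-C[2])/d[2]); print(X.round(4), s2w(P,[[-.11,-.18,.012]]).round(4))
s=monitor.sense(); print(s["tool_pos"],s["joint_vel"].__abs__().max() if hasattr(s["joint_vel"],"__abs__") else s["joint_vel"], cv2.Rodrigues(np.array(s["orientation"]))[0].round(3))
E
```

```text
wr [  85   77   71   66 3562] [119.72627737 109.17237507]
119.46788024902344 109.23661804199219 36.37043762207031
sc 222 338.9009009009009 200.74324324324326
knob [0.5214 0.0476 0.2649]
wrist ray at z=.265 [0.521  0.0466 0.2653]
scene ray at z=.265 [0.5218 0.0483 0.2653]
pred [[0.5231 0.0384 0.2653]]
[ 0.5353 -0.1822  0.012 ] [[ 0.5374 -0.1773  0.012 ]]
[0.4706 0.1888 0.012 ] [[ 0.5374 -0.1773  0.012 ]]
[ 0.44956362 -0.07580672  0.32144117] 0.006464554888960184 [[ 0.984  0.18  -0.   ]
 [ 0.18  -0.984 -0.   ]
 [-0.     0.    -1.   ]]
```

Call:
arm_command([
  [2.3,-2.7,0,0,0,0,1],
  [2.3,-2.7,0,0,0,0,1],
  [2.3,-2.7,0,0,0,0,1],
  [2.3,-2.7,0,0,0,0,1],
  [0,0,0,0,0,0,1],
])

```text
time_s: 3.2
tool_pos: [0.5223, 0.0498, 0.3207]
orientation: [-3.127, -0.29, -0.0]
contact_force: [-0.5, -0.4, -0.6]
grip_width: 0.995
gripper_force: 0.0
```

Call:
arm_command([
  [0,0,2.0,0,0,0,0.8],
  [0,0,2.0,0,0,0,0.7],
  [0,0,2.0,0,0,0,0.7],
  [0,0,1.8,0,0,0,0.7],
  [0,0,0,0,0,0,0.7],
])

```text
time_s: 3.7
tool_pos: [0.5188, 0.0462, 0.241]
orientation: [3.128, 0.283, -0.009]
contact_force: [0.1, -0.3, -0.8]
grip_width: 0.698
gripper_force: 0.0
```

```bash
python3 - <<'E'
from h import *
P=np.load("P.npy"); s=monitor.sense(); print({k:np.round(s[k],4).tolist() for k in("time_s","tool_pos","orientation","contact_force","grip_width")})
w=eyes.snapshot("wrist"); c=eyes.snapshot("scene"); np.save("pics/scene2.npy",c)
out=np.zeros((480,800,3),np.uint8); out[:360,:480]=cv2.resize(w,(480,360))[:,:,::-1]
sc=cv2.resize(c[150:400,270:440],None,fx=1.88,fy=1.88)[:,:,::-1]; out[:sc.shape[0],480:480+sc.shape[1]]=sc[:480]
cv2.imwrite("pics/v2.png",out)
E
```

```text
{'time_s': 3.7, 'tool_pos': [0.5188, 0.0462, 0.241], 'orientation': [3.1284, 0.2832, -0.0087], 'contact_force': [0.1232, -0.3223, -0.7827], 'grip_width': 0.6978}
```

View pics/v2.png

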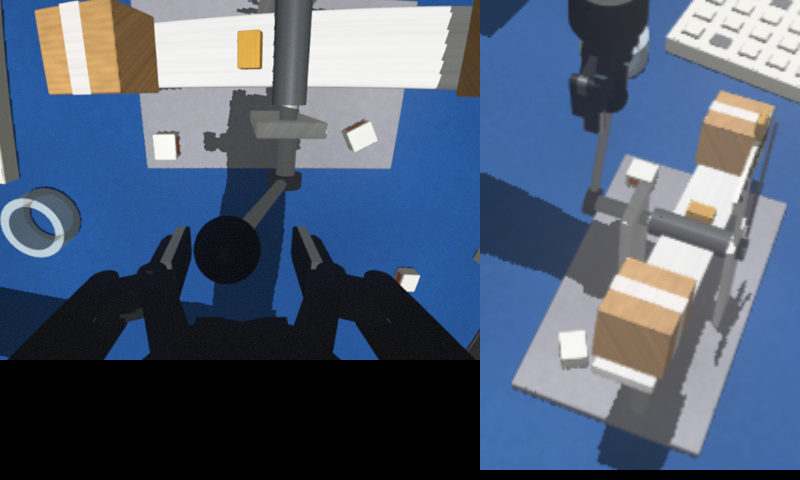

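Call:
arm_command([
  [0.25,0,0,0,0,0,0.55],
  [0,0,0,0,0,0,0.48],
  [0,0,0,0,0,0,0.44],
  [0,0,0,0,0,0,0.44],
])

```text
time_s: 4.2
tool_pos: [0.5238, 0.0487, 0.2438]
orientation: [3.128, 0.287, 0.001]
contact_force: [-0.0, 0.2, -0.6]
grip_width: 0.444
gripper_force: 0.0
```

```bash
cat > setup.py <<'E'
from h import *
P=np.load("P.npy")
s=monitor.sense(); print({k:np.round(s[k],4).tolist() for k in("time_s","tool_pos","contact_force","grip_width","gripper_force")})
uv=np.array([[92,320],[214,360],[38,400],[180,440],[34,480],[160,525],[250,30],[355,52],[232,70]])/3.3-.4+[320,190]
x0,x1=-.005,.065
X=np.array([[x0,-.13,.066],[x1,-.13,.066],[x0,-.21,.066],[x1,-.21,.066],[x0,-.21,.006],[x1,-.21,.006],[x0,.21,.066],[x1,.21,.066],[x0,.13,.066]])
f=lambda p:(proj("scene",s2w(P,beam(X+[p[0],0,p[1]],-.27)))-uv).ravel()
r=least_squares(f,[0,0],loss="soft_l1"); print("dx,dz",r.x.round(4),f(r.x).reshape(-1,2).round(1).tolist())
dx,dz=r.x; im=cv2.cvtColor(np.load("pics/scene2.npy"),cv2.COLOR_RGB2GRAY)
F=[];U=[]
R=Rz(P[2]); Cw,_=ray("scene",(320,240)); C=R.T@(Cw-[P[0],P[1],0])
for sgn in(-1,1):
    lo=np.array([x0+dx,sgn*.17-.04,.006+dz]); hi=np.array([x1+dx,sgn*.17+.04,.066+dz])
    B=np.array([[x,y,z] for x in(lo[0],hi[0]) for y in(lo[1],hi[1]) for z in(lo[2],hi[2])])
    m=np.zeros_like(im); cv2.fillConvexPoly(m,cv2.convexHull(np.int32(proj("scene",s2w(P,beam(B,-.27))))),255)
    pts=cv2.goodFeaturesToTrack(im,25,.02,4,mask=m,blockSize=5)[:,0]
    c,s_=np.cos(-.27),np.sin(-.27); Q=np.array([[1,0,0],[0,c,-s_],[0,s_,c]]).T
    for u in pts:
        d=Q@(R.T@ray("scene",u)[1]); o=Q@(C-[0,0,.14]); t1=(lo-o)/d; t2=(hi-o)/d; t=np.minimum(t1,t2).max()
        if t<np.maximum(t1,t2).min()+.02: F.append(o+t*d); U.append(u)
F,U=np.array(F),np.array(U,np.float32); bias=U-proj("scene",s2w(P,beam(F,-.27))); print(len(F),"bias",abs(bias).max())
np.savez("feat.npz",F=F,U=U,bias=bias,im=im)
E
cat > track.py <<'E'
from h import *
P=np.load("P.npy"); D=np.load("feat.npz")
def theta(guess):
    im=cv2.cvtColor(eyes.snapshot("scene"),cv2.COLOR_RGB2GRAY); t=monitor.sense()["time_s"]
    pr=lambda th:proj("scene",s2w(P,beam(D["F"],th)))+D["bias"]
    th=guess
    for _ in range(2):
        q,ok,e=cv2.calcOpticalFlowPyrLK(D["im"],im,D["U"][:,None],pr(th).astype(np.float32)[:,None].copy(),winSize=(11,11),maxLevel=2,flags=cv2.OPTFLOW_USE_INITIAL_FLOW)
        ok=ok[:,0]>0; r=least_squares(lambda a:(pr(a[0])-q[:,0])[ok].ravel(),[th],loss="soft_l1",f_scale=.4); th=r.x[0]
    return t-.05,th,np.median(abs(r.fun))
E
python3 setup.py; python3 -c "
from track import *
for g in(-.27,-.22,-.32): print(theta(g))"
```

```text
{'time_s': 4.2, 'tool_pos': [0.5238, 0.0487, 0.2438], 'contact_force': [-0.0126, 0.1903, -0.6073], 'grip_width': 0.4437, 'gripper_force': 0.0115}
dx,dz [-0.0017 -0.0036] [[0.8, -3.6], [1.4, -3.3], [1.3, 0.7], [-1.8, 2.4], [-1.1, 1.1], [-1.1, 1.2], [2.0, -4.0], [0.0, -2.3], [-2.0, 0.9]]
36 bias 1.1368683772161603e-13
(4.2, np.float64(-0.2701874811869014), np.float64(0.01052717745098164))
(4.25, np.float64(-0.2701941225555481), np.float64(0.011099572621901643))
(4.3, np.float64(-0.2701883879246116), np.float64(0.009641833539660638))
```

```bash
cat > ctl.py <<'E'
# usage: ctl.py "rows dy cm" target tau n
import sys, json, os
from track import *
piv=s2w(P,[[-.085,0,.14]])[0]; ay=np.array([np.sin(P[2]),-np.cos(P[2])]); L=.13; LAG=.05
yt=lambda s:float((np.array(s["tool_pos"])[:2]-piv[:2])@ay)
s=monitor.sense(); t=s["time_s"]; ym=yt(s)
if not os.path.exists("log.json"): json.dump(dict(tc=[t-1,t],yc=[ym,ym],m=[]),open("log.json","w"))
G=json.load(open("log.json")); rows=[float(v) for v in sys.argv[1].split(",") if v]
target,tau,n=float(sys.argv[2]),float(sys.argv[3]),int(sys.argv[4])
if rows: G["tc"].append(t-.1*len(rows)); G["yc"].append(G["yc"][-1])
for i,d in enumerate(rows): G["tc"].append(t-.1*(len(rows)-1-i)); G["yc"].append(G["yc"][-1]+d/100)
for _ in range(2):
    a,th,e=theta(G["m"][-1][1] if G["m"] else -.27); G["m"].append([a,th])
s=monitor.sense(); now=s["time_s"]; ym2=yt(s); yc=G["yc"][-1]
print(f"t={now:.2f} th={th:.4f} dth/dt={(G['m'][-1][1]-G['m'][-2][1])/.05:.3f} err={e:.2f} ycmd={yc*1e3:.1f} meas {ym*1e3:.1f},{ym2*1e3:.1f} phi={np.arcsin(yc/L):.3f} F={np.round(s['contact_force'],1)} w={s['grip_width']:.3f} z={s['tool_pos'][2]:.4f}")
json.dump(G,open("log.json","w"))
DT=.01
def sim(p,t0,t1,th,w,tc,yc):
    S,trim,k=p; N=int(round((t1-t0)/DT)); T=t0+DT*np.arange(N+1); yy=np.interp(T-LAG,tc,yc); ph=np.arcsin(np.clip(yy/L,-.9,.9)); o=[(th,w)]
    for i in range(N):
        tq=.17*S*np.sin(th)+trim+k*(ph[i]-th)-.006*w; tq-=np.clip(w/.005,-1,1)*.0005
        w+=DT*tq/(.029*S); th+=DT*w
        if th<-.27: th=-.27; w=max(w,0)
        o.append((th,w))
    return T,np.array(o)
M=np.array(G["m"]); H=M[M[:,0]>now-4]
lifted=M[:,1].max()>-.262
if not lifted: print("on stop; lift angle nominal phi ~ .25"); sys.exit()
stop=H[0,1]<-.268
def res(x):
    th0,w0=(-.27,0) if stop else x[3:]
    T,o=sim(x[:3],H[0,0],now,th0,w0,G["tc"],G["yc"])
    return np.r_[(np.interp(H[:,0],T,o[:,0])-H[:,1])/.002,(x[0]-1.05)/.12,(x[1]+.014)/.004,(x[2]-.115)/.006]
x0=np.r_[G.get("p",[1.05,-.014,.115]),H[0,1],(H[1,1]-H[0,1])/max(H[1,0]-H[0,0],.05)]
r=least_squares(res,x0,x_scale=[.1,.004,.006,.01,.05],loss="soft_l1"); p=r.x[:3]; G["p"]=p.tolist(); json.dump(G,open("log.json","w"))
T,o=sim(p,H[0,0],now,*((-.27,0) if stop else r.x[3:]),G["tc"],G["yc"])
th,w=o[-1]; print("fit p",p.round(4),"rms",np.sqrt(np.mean((r.fun[:-3]*.002)**2)).round(4),"state",o[-1].round(4))
cyc=.1*n+.1; K=8
eq=lambda a:L*np.sin(np.clip(a-(.17*p[0]*np.sin(a)+p[1])/p[2],-1,1))
def plan(u):
    tc=list(G["tc"]); ycs=list(G["yc"]); tt=now
    for v in u:
        tc+=[tt,tt+.1*min(n,2)]; ycs+=[ycs[-1],v]; tt+=cyc
    return sim(p,now,tt,th,w,tc,ycs)
def cost(u):
    T,o=plan(u); ref=target+(th-target)*np.exp(-(T-now)/tau); q=slice(5,None,5)
    return np.r_[(o[q,0]-ref[q])/.01,(o[-1]-[target,0])/[.005,.03],np.diff(np.r_[yc,u])/.012]
u=least_squares(cost,np.full(K,eq(target)),x_scale=.01,bounds=(-.08,.08)).x
T,o=plan(u); print(f"eq y {eq(target)*1e3:.1f} mm; NEXT total dy {100*(u[0]-yc):.2f} cm in first {min(n,2)} of {n} rows; then",(100*np.diff(u[:4])).round(2),"pred th",np.interp(now+cyc*np.arange(1,6),T,o[:,0]).round(3))
E
python3 ctl.py "" -0.072 0.8 3
```

```text
t=4.45 th=-0.2702 dth/dt=0.000 err=0.01 ycmd=-44.8 meas -44.8,-44.8 phi=-0.352 F=[ 1.8  0.8 -0.2] w=0.440 z=0.2433
on stop; lift angle nominal phi ~ .25
```

Call:
arm_command([
  [0,1.0,0,0,0,0,0.44],
  [0,1.2,0,0,0,0,0.44],
  [0,1.2,0,0,0,0,0.44],
  [0,1.2,0,0,0,0,0.44],
  [0,1.0,0,0,0,0,0.44],
])

```text
time_s: 4.95
tool_pos: [0.534, -0.0079, 0.2433]
orientation: [3.129, 0.285, -0.0]
contact_force: [-0.1, -0.3, 0.6]
grip_width: 0.44
gripper_force: 0.2
```

```bash
python3 ctl.py "1,1.2,1.2,1.2,1" -0.072 0.8 3
```

```text
t=5.05 th=-0.2702 dth/dt=-0.001 err=0.02 ycmd=11.2 meas 12.8,13.0 phi=0.086 F=[-0.1  0.5 -0.4] w=0.447 z=0.2432
on stop; lift angle nominal phi ~ .25
```

Call:
arm_command([
  [0,0.6,0,0,0,0,0.44],
  [0,0.2,0,0,0,0,0.44],
  [0,0,0,0,0,0,0.44],
])

```text
time_s: 5.35
tool_pos: [0.5352, -0.0143, 0.2433]
orientation: [-3.128, -0.287, 0.0]
contact_force: [-0.4, -0.4, -0.1]
grip_width: 0.437
gripper_force: 0.2
```

```bash
python3 ctl.py "0.6,0.2,0" -0.072 0.8 3
```

```text
t=5.45 th=-0.2702 dth/dt=-0.000 err=0.02 ycmd=19.2 meas 19.4,19.0 phi=0.148 F=[ 0.4  1.1 -0.2] w=0.442 z=0.2433
on stop; lift angle nominal phi ~ .25
```

Call:
arm_command([
  [0,0.5,0,0,0,0,0.44],
  [0,0.2,0,0,0,0,0.44],
  [0,0,0,0,0,0,0.44],
])

```text
time_s: 5.75
tool_pos: [0.5366, -0.0213, 0.2432]
orientation: [3.128, 0.287, -0.0]
contact_force: [0.3, 0.6, 0.3]
grip_width: 0.439
gripper_force: 0.2
```

```bash
python3 ctl.py "0.5,0.2,0" -0.072 0.8 3
```

```text
t=5.85 th=-0.2703 dth/dt=0.000 err=0.02 ycmd=26.2 meas 26.5,26.4 phi=0.203 F=[-0.4  0.3  0.1] w=0.439 z=0.2433
on stop; lift angle nominal phi ~ .25
```

Call:
arm_command([
  [0,0.4,0,0,0,0,0.44],
  [0,0.2,0,0,0,0,0.44],
  [0,0,0,0,0,0,0.44],
])

```text
time_s: 6.15
tool_pos: [0.5377, -0.0274, 0.2433]
orientation: [3.128, 0.287, 0.0]
contact_force: [-0.1, 1.3, -0.2]
grip_width: 0.439
gripper_force: 0.2
```

```bash
python3 ctl.py "0.4,0.2,0" -0.072 0.8 3
```

```text
t=6.25 th=-0.2702 dth/dt=-0.000 err=0.03 ycmd=32.2 meas 32.6,32.4 phi=0.250 F=[-0.2  0.7 -0.3] w=0.435 z=0.2433
on stop; lift angle nominal phi ~ .25
```

Call:
arm_command([
  [0,0.4,0,0,0,0,0.44],
  [0,0.2,0,0,0,0,0.44],
  [0,0,0,0,0,0,0.44],
])

```text
time_s: 6.55
tool_pos: [0.5388, -0.0333, 0.2433]
orientation: [3.128, 0.286, 0.0]
contact_force: [0.1, -0.3, -0.8]
grip_width: 0.439
gripper_force: 0.2
```

```bash
python3 ctl.py "0.4,0.2,0" -0.072 0.8 3
```

```text
t=6.65 th=-0.2700 dth/dt=0.000 err=0.04 ycmd=38.2 meas 38.6,38.4 phi=0.298 F=[-1.   1.   0.2] w=0.440 z=0.2433
on stop; lift angle nominal phi ~ .25
```

Call:
arm_command([
  [0,0.4,0,0,0,0,0.44],
  [0,0.1,0,0,0,0,0.44],
  [0,0,0,0,0,0,0.44],
])

```text
time_s: 6.95
tool_pos: [0.5396, -0.0381, 0.2433]
orientation: [-3.128, -0.287, 0.0]
contact_force: [0.6, 0.4, 0.2]
grip_width: 0.439
gripper_force: 0.3
```

```bash
python3 ctl.py "0.4,0.1,0" -0.072 0.8 3
```

```text
t=7.05 th=-0.2676 dth/dt=0.017 err=0.08 ycmd=43.2 meas 43.5,43.3 phi=0.339 F=[-1.1  0.6 -0.4] w=0.441 z=0.2433
on stop; lift angle nominal phi ~ .25
```

Call:
arm_command([
  [0,0,0,0,0,0,0.44],
  [0,0,0,0,0,0,0.44],
])

```text
time_s: 7.25
tool_pos: [0.5396, -0.0378, 0.2433]
orientation: [-3.128, -0.287, 0.0]
contact_force: [-0.7, 0.1, -0.2]
grip_width: 0.441
gripper_force: 0.3
```

```bash
python3 ctl.py "0,0" -0.072 0.8 3
```

```text
t=7.35 th=-0.2584 dth/dt=0.043 err=0.11 ycmd=43.2 meas 43.2,43.3 phi=0.339 F=[ 0.7 -0.3 -0.4] w=0.439 z=0.2433
fit p [ 1.1095 -0.0153  0.1132] rms 0.0002 state [-0.2558  0.0517]
eq y 23.7 mm; NEXT total dy 1.12 cm in first 2 of 3 rows; then [-4.34  1.65 -0.16] pred th [-0.214 -0.135 -0.112 -0.098 -0.087]
```

Call:
arm_command([
  [0,0.2,0,0,0,0,0.44],
  [0,0,0,0,0,0,0.44],
  [0,0,0,0,0,0,0.44],
])

```text
time_s: 7.65
tool_pos: [0.54, -0.0399, 0.2433]
orientation: [-3.128, -0.287, 0.0]
contact_force: [0.5, 0.1, 0.4]
grip_width: 0.439
gripper_force: 0.2
```

```bash
sed -i 's#/.012\]#/.006]#' ctl.py; python3 ctl.py "0.2,0,0" -0.072 1.0 3
```

```text
t=7.75 th=-0.2310 dth/dt=0.097 err=0.22 ycmd=45.2 meas 45.4,45.3 phi=0.355 F=[ 0.5  0.8 -0.2] w=0.440 z=0.2433
fit p [ 1.1094 -0.0154  0.1131] rms 0.0003 state [-0.2251  0.1155]
eq y 23.8 mm; NEXT total dy -1.65 cm in first 2 of 3 rows; then [-0.1  -0.03 -0.12] pred th [-0.174 -0.14  -0.118 -0.103 -0.093]
```

Good fit; follow the plan.

Call:
arm_command([
  [0,-0.8,0,0,0,0,0.44],
  [0,-0.8,0,0,0,0,0.44],
  [0,0,0,0,0,0,0.44],
])

```text
time_s: 8.05
tool_pos: [0.5369, -0.0229, 0.2434]
orientation: [-3.128, -0.29, -0.0]
contact_force: [0.2, 0.5, 0.4]
grip_width: 0.44
gripper_force: 0.2
```

```bash
python3 ctl.py "-0.8,-0.8,0" -0.072 0.8 3
```

```text
t=8.15 th=-0.1869 dth/dt=0.092 err=0.28 ycmd=29.2 meas 28.1,28.8 phi=0.227 F=[0.4 0.6 1.6] w=0.439 z=0.2434
fit p [ 1.053  -0.0183  0.1133] rms 0.0008 state [-0.1811  0.0908]
eq y 26.2 mm; NEXT total dy 0.78 cm in first 2 of 3 rows; then [-1.15  0.09  0.13] pred th [-0.15  -0.113 -0.095 -0.087 -0.081]
```

Call:
arm_command([
  [0,0.4,0,0,0,0,0.44],
  [0,0.3,0,0,0,0,0.44],
  [0,0,0,0,0,0,0.44],
])

```text
time_s: 8.45
tool_pos: [0.5384, -0.0316, 0.2432]
orientation: [3.128, 0.286, -0.0]
contact_force: [-0.2, -0.0, 0.3]
grip_width: 0.439
gripper_force: 0.2
```

```bash
python3 ctl.py "0.4,0.3,0" -0.072 0.8 3
```

```text
t=8.55 th=-0.1508 dth/dt=0.108 err=0.45 ycmd=36.2 meas 37.0,36.7 phi=0.282 F=[0.  0.4 0.1] w=0.443 z=0.2432
fit p [ 1.0771 -0.017   0.113 ] rms 0.0009 state [-0.1465  0.0972]
eq y 25.2 mm; NEXT total dy -1.48 cm in first 2 of 3 rows; then [ 0.64 -0.05 -0.14] pred th [-0.11  -0.098 -0.089 -0.082 -0.078]
```

Call:
arm_command([
  [0,-0.7,0,0,0,0,0.44],
  [0,-0.7,0,0,0,0,0.44],
  [0,0,0,0,0,0,0.44],
])

```text
time_s: 8.85
tool_pos: [0.5356, -0.0161, 0.2434]
orientation: [-3.128, -0.289, -0.0]
contact_force: [0.5, 0.4, -0.5]
grip_width: 0.442
gripper_force: 0.1
```

```bash
python3 ctl.py "-0.7,-0.7,0" -0.07 0.8 3
```

```text
t=8.95 th=-0.1034 dth/dt=0.091 err=0.56 ycmd=22.2 meas 21.2,21.9 phi=0.172 F=[0.3 0.1 0.4] w=0.439 z=0.2434
fit p [ 1.1129 -0.0151  0.1126] rms 0.0011 state [-0.0989  0.0917]
eq y 23.5 mm; NEXT total dy -0.59 cm in first 2 of 3 rows; then [ 0.97 -0.04 -0.17] pred th [-0.076 -0.079 -0.078 -0.074 -0.072]
```

Call:
arm_command([
  [0,-0.4,0,0,0,0,0.44],
  [0,-0.3,0,0,0,0,0.44],
  [0,0,0,0,0,0,0.44],
])

```text
time_s: 9.25
tool_pos: [0.5345, -0.0099, 0.2433]
orientation: [-3.128, -0.288, 0.0]
contact_force: [0.1, -0.5, 0.3]
grip_width: 0.438
gripper_force: 0.1
```

```bash
python3 ctl.py "-0.4,-0.3,0" -0.07 0.8 3
```

```text
t=9.35 th=-0.0725 dth/dt=0.051 err=0.74 ycmd=15.2 meas 14.9,15.3 phi=0.117 F=[0.3 0.7 0. ] w=0.439 z=0.2433
fit p [ 1.1246 -0.0145  0.1124] rms 0.0012 state [-0.072   0.0199]
eq y 23.0 mm; NEXT total dy 0.94 cm in first 2 of 3 rows; then [-0.08 -0.09  0.01] pred th [-0.073 -0.072 -0.07  -0.07  -0.07 ]
```

Call:
arm_command([
  [0,0.3,0,0,0,0,0.44],
  [0,0.3,0,0,0,0,0.44],
])

```text
time_s: 9.55
tool_pos: [0.5356, -0.0165, 0.2433]
orientation: [3.128, 0.287, -0.0]
contact_force: [-0.2, 0.3, -0.1]
grip_width: 0.441
gripper_force: 0.1
```

```bash
cat >> ctl.py <<'E'
if len(sys.argv)>5:
    for c in("scene","side"): np.save(f"pics/{c}B.npy",eyes.snapshot(c))
E
python3 ctl.py "0.3,0.3" -0.07 0.8 3
```

```text
t=9.65 th=-0.0668 dth/dt=0.001 err=0.68 ycmd=21.2 meas 21.6,21.9 phi=0.164 F=[-0.7 -0.5  0.3] w=0.439 z=0.2433
fit p [ 1.1303 -0.0139  0.1119] rms 0.0015 state [-0.0682 -0.0065]
eq y 22.6 mm; NEXT total dy 0.24 cm in first 2 of 3 rows; then [-0.1  -0.02  0.02] pred th [-0.07  -0.07  -0.069 -0.07  -0.07 ]
```

Call:
arm_command([
  [0,0.2,0,0,0,0,0.44],
  [0,0,0,0,0,0,0.44],
])

```text
time_s: 9.85
tool_pos: [0.536, -0.0185, 0.2433]
orientation: [3.128, 0.287, -0.0]
contact_force: [-0.4, -0.4, -0.0]
grip_width: 0.436
gripper_force: 0.1
```

```bash
python3 ctl.py "0.2,0" -0.07 0.8 2 img; python3 - <<'E'
import numpy as np,cv2
a=np.load("pics/sceneB.npy")[190:300,370:450,::-1]; b=np.load("pics/sideB.npy")[135:285,240:420,::-1]
a=cv2.resize(a,None,fx=5,fy=5,interpolation=cv2.INTER_CUBIC); b=cv2.resize(b,None,fx=2.2,fy=2.2,interpolation=cv2.INTER_CUBIC)
o=np.zeros((550,800,3),np.uint8); o[:550,:400]=a; o[:b.shape[0],400:400+b.shape[1]]=b[:, :400]; cv2.imwrite("pics/v3.png",o)
E
```

```text
t=9.95 th=-0.0608 dth/dt=0.011 err=0.68 ycmd=23.2 meas 23.6,23.4 phi=0.179 F=[-0.6  0.1 -0.4] w=0.439 z=0.2433
fit p [ 1.1296 -0.0134  0.1108] rms 0.0021 state [-0.0635  0.006 ]
eq y 22.2 mm; NEXT total dy -0.47 cm in first 2 of 2 rows; then [ 0.27  0.12 -0.02] pred th [-0.062 -0.065 -0.068 -0.069 -0.069]
```

View pics/v3.png

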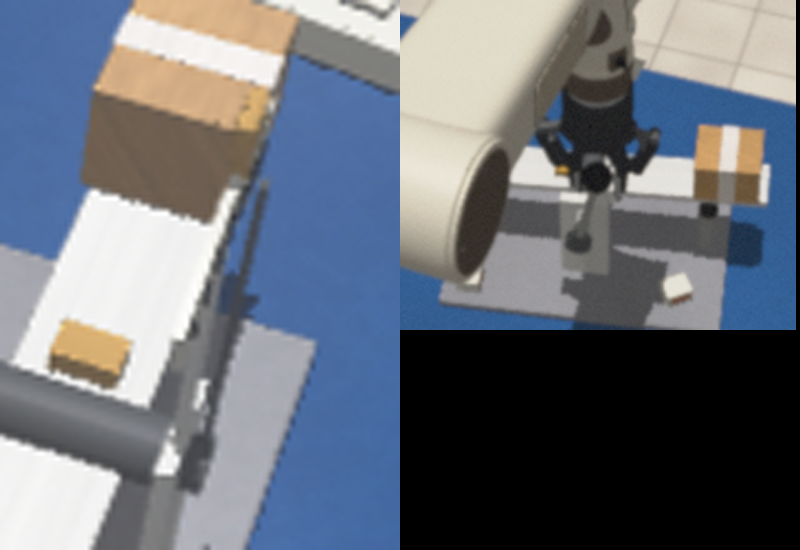

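Call:
arm_command([
  [0,-0.2,0,0,0,0,0.44],
  [0,-0.2,0,0,0,0,0.44],
])

```text
time_s: 10.25
tool_pos: [0.5352, -0.0141, 0.2433]
orientation: [-3.128, -0.287, -0.0]
contact_force: [-0.1, -0.5, 0.2]
grip_width: 0.443
gripper_force: 0.1
```

```bash
python3 ctl.py "-0.2,-0.2" -0.07 0.8 3; python3 - <<'E'
from h import *
P=np.load("P.npy")
for th in(-.27,-.15,-.1,-.06,-.02,.02): print(th,proj("scene",s2w(P,beam([[.088,0,.165]],th))).round(1),"idx tip,top",proj("scene",s2w(P,beam([[.078,0,.165],[.078,0,.187]],th))).round(1).tolist())
E
```

```text
t=10.35 th=-0.0449 dth/dt=0.049 err=0.82 ycmd=19.2 meas 19.1,18.9 phi=0.148 F=[ 0.5  0.3 -0.5] w=0.435 z=0.2433
fit p [ 1.1225 -0.0125  0.1087] rms 0.0027 state [-0.0457  0.0313]
eq y 21.7 mm; NEXT total dy -0.90 cm in first 2 of 3 rows; then [ 1.29 -0.03 -0.19] pred th [-0.042 -0.059 -0.066 -0.067 -0.068]
-0.27 [[428.  214.2]] idx tip,top [[422.7, 212.7], [425.3, 202.5]]
-0.15 [[425.6 220.2]] idx tip,top [[420.1, 218.6], [422.4, 209.1]]
-0.1 [[424.4 223.1]] idx tip,top [[419.0, 221.5], [421.0, 212.4]]
-0.06 [[423.5 225.5]] idx tip,top [[418.0, 223.9], [419.9, 215.1]]
-0.02 [[422.5 228. ]] idx tip,top [[417.0, 226.4], [418.8, 218.0]]
0.02 [[421.5 230.7]] idx tip,top [[416.0, 229.1], [417.6, 221.0]]
```

Call:
arm_command([
  [0,-0.5,0,0,0,0,0.44],
  [0,-0.4,0,0,0,0,0.44],
  [0,0,0,0,0,0,0.44],
])

```text
time_s: 10.65
tool_pos: [0.5335, -0.0048, 0.2433]
orientation: [-3.128, -0.289, 0.0]
contact_force: [0.5, -0.0, -1.1]
grip_width: 0.441
gripper_force: 0.0
```

```bash
sed -i 's/now-4\]/now-2.2]/' ctl.py; python3 ctl.py "-0.5,-0.4,0" -0.07 0.8 3
```

```text
t=10.75 th=-0.0343 dth/dt=-0.006 err=1.00 ycmd=10.2 meas 9.7,10.1 phi=0.079 F=[-0.2  0.3  0.4] w=0.438 z=0.2433
fit p [ 1.0335 -0.0141  0.1153] rms 0.0006 state [-0.0345 -0.0173]
eq y 20.5 mm; NEXT total dy 1.05 cm in first 2 of 3 rows; then [-0.07 -0.05  0.03] pred th [-0.049 -0.058 -0.062 -0.065 -0.067]
```

Call:
arm_command([
  [0,0.5,0,0,0,0,0.44],
  [0,0.4,0,0,0,0,0.44],
  [0,0,0,0,0,0,0.44],
])

```text
time_s: 11.05
tool_pos: [0.5354, -0.0151, 0.2433]
orientation: [3.128, 0.285, 0.0]
contact_force: [-0.6, 0.6, 0.9]
grip_width: 0.439
gripper_force: 0.1
```

```bash
python3 ctl.py "0.5,0.4,0" -0.07 0.8 3
```

```text
t=11.15 th=-0.0407 dth/dt=-0.006 err=0.83 ycmd=19.2 meas 20.1,19.6 phi=0.148 F=[ 0.7 -0.5 -0.7] w=0.438 z=0.2433
fit p [ 1.1227 -0.0128  0.1136] rms 0.0008 state [-0.0427 -0.0214]
eq y 20.7 mm; NEXT total dy -0.22 cm in first 2 of 3 rows; then [ 0.34 -0.   -0.03] pred th [-0.05  -0.059 -0.064 -0.066 -0.068]
```

Call:
arm_command([
  [0,-0.2,0,0,0,0,0.44],
  [0,-0.1,0,0,0,0,0.44],
  [0,0,0,0,0,0,0.44],
])

```text
time_s: 11.45
tool_pos: [0.5347, -0.011, 0.2433]
orientation: [-3.128, -0.288, 0.0]
contact_force: [-0.8, -0.2, -0.7]
grip_width: 0.439
gripper_force: 0.1
```

```bash
python3 ctl.py "-0.2,-0.1,0" -0.07 0.8 3
```

```text
t=11.55 th=-0.0434 dth/dt=-0.002 err=0.88 ycmd=16.2 meas 16.0,16.1 phi=0.125 F=[-0.7 -0.5  0.9] w=0.443 z=0.2433
fit p [ 1.1911 -0.0118  0.1121] rms 0.0009 state [-0.0451 -0.0162]
eq y 21.0 mm; NEXT total dy 0.23 cm in first 2 of 3 rows; then [ 0.19 -0.01 -0.  ] pred th [-0.053 -0.061 -0.065 -0.067 -0.068]
```

Call:
arm_command([
  [0,0,0,0,0,0,0.44],
  [0,0,0,0,0,0,0.44],
  [0,0,0,0,0,0,0.44],
])

```text
time_s: 11.85
tool_pos: [0.5347, -0.0113, 0.2433]
orientation: [3.128, 0.287, -0.0]
contact_force: [0.1, 0.6, 0.7]
grip_width: 0.439
gripper_force: 0.1
```

```bash
python3 ctl.py "0,0,0" -0.07 0.8 3
```

```text
t=11.95 th=-0.0504 dth/dt=-0.024 err=0.72 ycmd=16.2 meas 16.3,16.3 phi=0.125 F=[ 0.7  0.5 -0.2] w=0.440 z=0.2433
fit p [ 1.0972 -0.0125  0.1137] rms 0.001 state [-0.0517 -0.0256]
eq y 20.0 mm; NEXT total dy 0.50 cm in first 2 of 3 rows; then [-0.22 -0.01  0.06] pred th [-0.062 -0.064 -0.066 -0.067 -0.069]
```

Call:
arm_command([
  [0,0.3,0,0,0,0,0.44],
  [0,0.1,0,0,0,0,0.44],
  [0,0,0,0,0,0,0.44],
])

```text
time_s: 12.25
tool_pos: [0.5355, -0.0155, 0.2433]
orientation: [3.128, 0.287, -0.0]
contact_force: [-0.4, 0.2, -0.1]
grip_width: 0.441
gripper_force: 0.1
```

```bash
python3 ctl.py "0.3,0.1,0" -0.07 0.8 3
```

```text
t=12.35 th=-0.0592 dth/dt=-0.041 err=0.74 ycmd=20.2 meas 20.6,20.4 phi=0.156 F=[-0.3 -0.9 -0.9] w=0.438 z=0.2433
fit p [ 1.0955 -0.0124  0.1145] rms 0.0006 state [-0.0591 -0.0104]
eq y 19.7 mm; NEXT total dy -0.27 cm in first 2 of 3 rows; then [ 0.18  0.02 -0.01] pred th [-0.062 -0.066 -0.068 -0.069 -0.069]
```

Call:
arm_command([
  [0,-0.1,0,0,0,0,0.44],
  [0,0,0,0,0,0,0.44],
  [0,0,0,0,0,0,0.44],
])

```text
time_s: 12.65
tool_pos: [0.5352, -0.0142, 0.2433]
orientation: [3.128, 0.288, 0.0]
contact_force: [-0.3, 0.6, -0.5]
grip_width: 0.434
gripper_force: 0.1
```

```bash
python3 ctl.py "-0.1,0,0" -0.07 0.8 3
```

```text
t=12.75 th=-0.0658 dth/dt=-0.029 err=0.69 ycmd=19.2 meas 19.2,19.2 phi=0.148 F=[0.  0.8 0.4] w=0.439 z=0.2433
fit p [ 1.1068 -0.0125  0.1141] rms 0.0007 state [-0.0653 -0.0095]
eq y 20.0 mm; NEXT total dy 0.10 cm in first 2 of 3 rows; then [-0.05  0.    0.02] pred th [-0.068 -0.068 -0.069 -0.069 -0.07 ]
```

Call:
arm_command([
  [0,0.2,0,0,0,0,0.44],
  [0,0,0,0,0,0,0.44],
  [0,0,0,0,0,0,0.44],
])

```text
time_s: 13.05
tool_pos: [0.5356, -0.0163, 0.2433]
orientation: [-3.128, -0.287, -0.0]
contact_force: [-1.2, 0.1, 0.3]
grip_width: 0.439
gripper_force: 0.1
```

```bash
python3 ctl.py "0.2,0,0" -0.07 0.8 4
```

```text
t=13.15 th=-0.0738 dth/dt=-0.036 err=0.64 ycmd=21.2 meas 21.4,21.3 phi=0.164 F=[-0.1 -0.2  0.1] w=0.440 z=0.2433
fit p [ 1.1675 -0.012   0.1132] rms 0.0008 state [-0.0732 -0.01  ]
eq y 20.6 mm; NEXT total dy 0.13 cm in first 2 of 4 rows; then [-0.21  0.01  0.01] pred th [-0.074 -0.071 -0.07  -0.07  -0.07 ]
```

Call:
arm_command([
  [0,0.4,0,0,0,0,0.44],
  [0,0,0,0,0,0,0.44],
  [0,0,0,0,0,0,0.44],
])

```text
time_s: 13.45
tool_pos: [0.5364, -0.0203, 0.2433]
orientation: [-3.128, -0.287, -0.0]
contact_force: [0.5, -0.1, -0.0]
grip_width: 0.442
gripper_force: 0.1
```

```bash
python3 ctl.py "0.4,0,0" -0.07 0.8 4
```

```text
t=13.55 th=-0.0747 dth/dt=0.009 err=0.68 ycmd=25.2 meas 25.5,25.4 phi=0.195 F=[-0.5  0.1 -0.1] w=0.442 z=0.2433
fit p [ 1.142  -0.0125  0.1134] rms 0.0008 state [-0.0735  0.0194]
eq y 20.7 mm; NEXT total dy -0.89 cm in first 2 of 4 rows; then [ 0.56 -0.08 -0.05] pred th [-0.066 -0.071 -0.071 -0.07  -0.07 ]
```

Call:
arm_command([
  [0,-0.4,0,0,0,0,0.44],
  [0,-0.2,0,0,0,0,0.44],
  [0,0,0,0,0,0,0.44],
])

```text
time_s: 13.85
tool_pos: [0.5352, -0.0138, 0.2434]
orientation: [-3.128, -0.288, -0.0]
contact_force: [-0.4, 0.0, -0.1]
grip_width: 0.437
gripper_force: 0.1
```

```bash
python3 ctl.py "-0.4,-0.2,0" -0.07 0.8 4
```

```text
t=13.95 th=-0.0673 dth/dt=0.015 err=0.71 ycmd=19.2 meas 18.9,19.1 phi=0.148 F=[ 1.1 -0.1 -0.6] w=0.440 z=0.2434
fit p [ 1.0903 -0.0135  0.114 ] rms 0.0005 state [-0.0663  0.0124]
eq y 20.9 mm; NEXT total dy 0.00 cm in first 2 of 4 rows; then [ 0.19 -0.02 -0.01] pred th [-0.066 -0.069 -0.07  -0.07  -0.07 ]
```

Call:
arm_command([
  [0,0,0,0,0,0,0.44],
  [0,0,0,0,0,0,0.44],
  [0,0.1,0,0,0,0,0.44],
  [0,0,0,0,0,0,0.44],
])

```text
time_s: 14.35
tool_pos: [0.5354, -0.0154, 0.2433]
orientation: [3.128, 0.287, -0.0]
contact_force: [-0.5, 0.0, -0.3]
grip_width: 0.439
gripper_force: 0.1
```

```bash
python3 ctl.py "0,0,0.1,0" -0.07 0.8 4
```

```text
t=14.45 th=-0.0685 dth/dt=-0.005 err=0.65 ycmd=20.2 meas 20.5,20.4 phi=0.156 F=[ 0.1  0.3 -0. ] w=0.444 z=0.2433
fit p [ 1.059  -0.0141  0.1144] rms 0.0005 state [-0.0687 -0.0079]
eq y 21.2 mm; NEXT total dy 0.19 cm in first 2 of 4 rows; then [-0.12  0.01  0.01] pred th [-0.071 -0.07  -0.07  -0.07  -0.07 ]
```

Call:
arm_command([
  [0,0.2,0,0,0,0,0.44],
  [0,0,0,0,0,0,0.44],
  [0,0,0,0,0,0,0.44],
  [0,0,0,0,0,0,0.44],
])

```text
time_s: 14.85
tool_pos: [0.5358, -0.0172, 0.2433]
orientation: [3.128, 0.287, -0.0]
contact_force: [-0.4, -0.0, -0.8]
grip_width: 0.441
gripper_force: 0.1
```

```bash
python3 ctl.py "0.2,0,0,0" -0.07 0.8 4
```

```text
t=14.95 th=-0.0671 dth/dt=0.010 err=0.68 ycmd=22.2 meas 22.3,22.3 phi=0.172 F=[-0.2  0.8  0.2] w=0.439 z=0.2433
fit p [ 1.0803 -0.0137  0.1141] rms 0.0007 state [-0.0674  0.0068]
eq y 21.1 mm; NEXT total dy -0.31 cm in first 2 of 4 rows; then [ 0.22 -0.02 -0.01] pred th [-0.066 -0.069 -0.07  -0.07  -0.07 ]
```

Call:
arm_command([
  [0,-0.3,0,0,0,0,0.44],
  [0,0,0,0,0,0,0.44],
  [0,0,0,0,0,0,0.44],
  [0,0,0,0,0,0,0.44],
])

```text
time_s: 15.35
tool_pos: [0.5353, -0.0142, 0.2434]
orientation: [3.128, 0.287, 0.0]
contact_force: [-0.0, 0.5, 0.7]
grip_width: 0.441
gripper_force: 0.1
```

```bash
python3 ctl.py "-0.3,0,0,0" -0.07 0.8 4
```

```text
t=15.45 th=-0.0667 dth/dt=-0.010 err=0.65 ycmd=19.2 meas 19.3,19.3 phi=0.148 F=[-0.3  1.   0.4] w=0.444 z=0.2433
fit p [ 1.0512 -0.0141  0.1148] rms 0.0005 state [-0.0667 -0.0067]
eq y 21.0 mm; NEXT total dy 0.24 cm in first 2 of 4 rows; then [-0.1   0.01  0.01] pred th [-0.069 -0.069 -0.069 -0.07  -0.07 ]
```

Call:
arm_command([
  [0,0.2,0,0,0,0,0.44],
  [0,0,0,0,0,0,0.44],
  [0,0,0,0,0,0,0.44],
  [0,0,0,0,0,0,0.44],
])

```text
time_s: 15.85
tool_pos: [0.5356, -0.0163, 0.2433]
orientation: [3.128, 0.287, -0.0]
contact_force: [1.0, -0.7, -0.2]
grip_width: 0.442
gripper_force: 0.1
```

```bash
python3 ctl.py "0.2,0,0,0" -0.07 0.8 4
```

```text
t=15.95 th=-0.0674 dth/dt=0.000 err=0.66 ycmd=21.2 meas 21.4,21.3 phi=0.164 F=[ 0.2 -0.3 -0.6] w=0.438 z=0.2433
fit p [ 1.0582 -0.0139  0.1146] rms 0.0006 state [-0.0676  0.0014]
eq y 20.8 mm; NEXT total dy -0.13 cm in first 2 of 4 rows; then [ 0.09  0.   -0.  ] pred th [-0.068 -0.069 -0.07  -0.07  -0.07 ]
```

Call:
arm_command([
  [0,-0.1,0,0,0,0,0.44],
  [0,0,0,0,0,0,0.44],
  [0,0,0,0,0,0,0.44],
  [0,0.1,0,0,0,0,0.44],
  [0,0,0,0,0,0,0.44],
])

```text
time_s: 16.45
tool_pos: [0.5356, -0.0163, 0.2433]
orientation: [3.128, 0.287, 0.0]
contact_force: [-0.2, 0.3, 0.1]
grip_width: 0.435
gripper_force: 0.1
```

```bash
python3 ctl.py "-0.1,0,0,0.1,0" -0.07 0.8 4
```

```text
t=16.55 th=-0.0677 dth/dt=0.001 err=0.68 ycmd=21.2 meas 21.4,21.4 phi=0.164 F=[ 0.1 -0.   0.3] w=0.437 z=0.2433
fit p [ 1.0608 -0.0139  0.1146] rms 0.0005 state [-0.0678  0.0008]
eq y 20.9 mm; NEXT total dy -0.11 cm in first 2 of 4 rows; then [ 0.08  0.   -0.  ] pred th [-0.068 -0.069 -0.07  -0.07  -0.07 ]
```

Call:
arm_command([
  [0,-0.1,0,0,0,0,0.44],
  [0,0,0,0,0,0,0.44],
  [0,0,0,0,0,0,0.44],
  [0,0.1,0,0,0,0,0.44],
  [0,0,0,0,0,0,0.44],
])

```text
time_s: 17.05
tool_pos: [0.5356, -0.0163, 0.2433]
orientation: [3.128, 0.287, 0.0]
contact_force: [0.3, 0.8, -0.6]
grip_width: 0.441
gripper_force: 0.1
```

```bash
python3 ctl.py "-0.1,0,0,0.1,0" -0.07 0.8 4
```

```text
t=17.15 th=-0.0678 dth/dt=-0.001 err=0.64 ycmd=21.2 meas 21.4,21.3 phi=0.164 F=[-0.2  0.2  0.7] w=0.440 z=0.2433
fit p [ 1.0516 -0.0141  0.1149] rms 0.0002 state [-0.0678  0.0005]
eq y 20.9 mm; NEXT total dy -0.10 cm in first 2 of 4 rows; then [ 0.07  0.   -0.  ] pred th [-0.068 -0.069 -0.07  -0.07  -0.07 ]
```

Call:
arm_command([
  [0,-0.1,0,0,0,0,0.44],
  [0,0,0,0,0,0,0.44],
  [0,0,0,0,0,0,0.44],
  [0,0,0,0,0,0,0.44],
  [0,0,0,0,0,0,0.44],
])

```text
time_s: 17.65
tool_pos: [0.5354, -0.0152, 0.2433]
orientation: [3.128, 0.287, 0.0]
contact_force: [-0.1, 0.6, 0.5]
grip_width: 0.443
gripper_force: 0.1
```

```bash
python3 ctl.py "-0.1,0,0,0,0" -0.16 1.2 3
```

```text
t=17.75 th=-0.0681 dth/dt=-0.000 err=0.64 ycmd=20.2 meas 20.3,20.3 phi=0.156 F=[ 0.4 -0.3 -0.3] w=0.441 z=0.2433
fit p [ 1.051  -0.0141  0.115 ] rms 0.0 state [-0.0683 -0.0034]
eq y 27.1 mm; NEXT total dy -0.85 cm in first 2 of 3 rows; then [ 1.6  -0.14 -0.16] pred th [-0.078 -0.111 -0.128 -0.136 -0.142]
```

Call:
arm_command([
  [0,-0.4,0,0,0,0,0.44],
  [0,-0.3,0,0,0,0,0.44],
  [0,0,0,0,0,0,0.44],
])

```text
time_s: 18.05
tool_pos: [0.5341, -0.0078, 0.2433]
orientation: [-3.128, -0.288, 0.0]
contact_force: [0.6, 0.8, -0.9]
grip_width: 0.439
gripper_force: 0.1
```

```bash
python3 ctl.py "-0.4,-0.3,0" -0.2 1.2 3
```

```text
t=18.15 th=-0.0750 dth/dt=-0.054 err=0.75 ycmd=13.2 meas 12.8,13.1 phi=0.102 F=[0.3 0.1 0.6] w=0.442 z=0.2433
fit p [ 1.0495 -0.0142  0.115 ] rms 0.0002 state [-0.0773 -0.0567]
eq y 29.8 mm; NEXT total dy 1.01 cm in first 2 of 3 rows; then [ 0.39 -0.02  0.05] pred th [-0.109 -0.138 -0.155 -0.168 -0.177]
```

Call:
arm_command([
  [0,0.5,0,0,0,0,0.44],
  [0,0.5,0,0,0,0,0.44],
  [0,0,0,0,0,0,0.44],
])

```text
time_s: 18.45
tool_pos: [0.5361, -0.019, 0.2433]
orientation: [3.128, 0.285, -0.0]
contact_force: [-0.9, 0.0, 0.3]
grip_width: 0.441
gripper_force: 0.1
```

```bash
python3 ctl.py "0.5,0.5,0" -0.24 1.2 3
```

```text
t=18.55 th=-0.1019 dth/dt=-0.061 err=0.48 ycmd=23.2 meas 24.2,23.7 phi=0.179 F=[-0.4  0.6 -0.2] w=0.438 z=0.2433
fit p [ 1.0739 -0.0136  0.1144] rms 0.0004 state [-0.1064 -0.0756]
eq y 33.2 mm; NEXT total dy -0.07 cm in first 2 of 3 rows; then [ 0.8   0.01 -0.01] pred th [-0.137 -0.171 -0.192 -0.205 -0.215]
```

Call:
arm_command([
  [0,0,0,0,0,0,0.44],
  [0,0,0,0,0,0,0.44],
  [0,0.1,0,0,0,0,0.44],
])

```text
time_s: 18.85
tool_pos: [0.5361, -0.019, 0.2433]
orientation: [-3.128, -0.288, -0.0]
contact_force: [-0.8, -0.3, -0.3]
grip_width: 0.44
gripper_force: 0.1
```

```bash
python3 ctl.py "0,0,0.1" -0.255 1.2 3
```

```text
t=18.95 th=-0.1292 dth/dt=-0.075 err=0.50 ycmd=24.2 meas 24.2,24.3 phi=0.187 F=[-0.1 -0.4 -0.4] w=0.441 z=0.2433
fit p [ 1.037  -0.014   0.1152] rms 0.0004 state [-0.1323 -0.064 ]
eq y 32.5 mm; NEXT total dy -0.14 cm in first 2 of 3 rows; then [ 0.81 -0.03 -0.03] pred th [-0.16  -0.191 -0.211 -0.223 -0.232]
```

Call:
arm_command([
  [0,0.1,0,0,0,0,0.44],
  [0,0,0,0,0,0,0.44],
  [0,0.1,0,0,0,0,0.44],
])

```text
time_s: 19.25
tool_pos: [0.5365, -0.0211, 0.2433]
orientation: [-3.128, -0.287, 0.0]
contact_force: [-1.1, 0.8, 0.6]
grip_width: 0.439
gripper_force: 0.1
```

```bash
python3 ctl.py "0.1,0,0.1" -0.255 0.9 3
```

```text
t=19.35 th=-0.1634 dth/dt=-0.094 err=0.43 ycmd=26.2 meas 26.3,26.4 phi=0.203 F=[-0.2  0.6 -0.6] w=0.441 z=0.2433
fit p [ 1.1364 -0.0125  0.1136] rms 0.0007 state [-0.1674 -0.0907]
eq y 36.4 mm; NEXT total dy 0.94 cm in first 2 of 3 rows; then [-0.16  0.04  0.09] pred th [-0.201 -0.22  -0.232 -0.24  -0.246]
```

Call:
arm_command([
  [0,0.6,0,0,0,0,0.44],
  [0,0.4,0,0,0,0,0.44],
  [0,0,0,0,0,0,0.44],
])

```text
time_s: 19.65
tool_pos: [0.5385, -0.0317, 0.2433]
orientation: [3.128, 0.286, 0.0]
contact_force: [0.4, 1.1, -0.3]
grip_width: 0.441
gripper_force: 0.2
```

```bash
python3 ctl.py "0.6,0.4,0" -0.262 0.9 3
```

```text
t=19.75 th=-0.2005 dth/dt=-0.084 err=0.22 ycmd=36.2 meas 37.0,36.6 phi=0.282 F=[ 0.2  0.9 -0.3] w=0.441 z=0.2433
fit p [ 1.1601 -0.0121  0.1133] rms 0.0006 state [-0.2038 -0.0684]
eq y 37.9 mm; NEXT total dy -0.12 cm in first 2 of 3 rows; then [0.11 0.05 0.02] pred th [-0.224 -0.238 -0.247 -0.252 -0.256]
```

Call:
arm_command([
  [0,0.1,0,0,0,0,0.44],
  [0,0,0,0,0,0,0.44],
  [0,0,0,0,0,0,0.44],
])

```text
time_s: 20.05
tool_pos: [0.5385, -0.0319, 0.2433]
orientation: [-3.128, -0.287, -0.0]
contact_force: [0.4, 0.5, -0.7]
grip_width: 0.441
gripper_force: 0.2
```

```bash
python3 ctl.py "0.1,0,0" -0.265 0.8 3
```

```text
t=20.15 th=-0.2226 dth/dt=-0.045 err=0.21 ycmd=37.2 meas 37.2,37.2 phi=0.290 F=[0.4 0.8 0.1] w=0.440 z=0.2433
fit p [ 1.1673 -0.012   0.1132] rms 0.0005 state [-0.2239 -0.0303]
eq y 38.4 mm; NEXT total dy -0.49 cm in first 2 of 3 rows; then [ 0.61 -0.01 -0.08] pred th [-0.234 -0.249 -0.257 -0.26  -0.262]
```

Call:
arm_command([
  [0,-0.2,0,0,0,0,0.44],
  [0,0,0,0,0,0,0.44],
  [0,0,0,0,0,0,0.44],
])

```text
time_s: 20.45
tool_pos: [0.5382, -0.0299, 0.2434]
orientation: [3.128, 0.288, 0.0]
contact_force: [0.1, 0.6, -0.2]
grip_width: 0.442
gripper_force: 0.2
```

```bash
python3 ctl.py "-0.2,0,0" -0.265 0.8 3
```

```text
t=20.55 th=-0.2374 dth/dt=-0.033 err=0.19 ycmd=35.2 meas 35.2,35.3 phi=0.274 F=[-0.7 -0.2  0.7] w=0.439 z=0.2433
fit p [ 1.1788 -0.0118  0.1129] rms 0.0007 state [-0.2386 -0.0325]
eq y 38.9 mm; NEXT total dy 0.38 cm in first 2 of 3 rows; then [-0.11  0.01  0.04] pred th [-0.25  -0.256 -0.259 -0.261 -0.263]
```

Call:
arm_command([
  [0,0.2,0,0,0,0,0.44],
  [0,0,0,0,0,0,0.44],
  [0,0,0,0,0,0,0.44],
  [0,0,0,0,0,0,0.44],
])

```text
time_s: 20.95
tool_pos: [0.5385, -0.032, 0.2433]
orientation: [-3.128, -0.287, 0.0]
contact_force: [0.7, 0.5, 0.8]
grip_width: 0.44
gripper_force: 0.2
```

```bash
python3 ctl.py "0.2,0,0,0" -0.268 0.8 3
```

```text
t=21.05 th=-0.2592 dth/dt=-0.043 err=0.11 ycmd=37.2 meas 37.3,37.3 phi=0.290 F=[-0.5  0.9 -0.8] w=0.441 z=0.2433
fit p [ 1.2183 -0.0104  0.1126] rms 0.0006 state [-0.2612 -0.046 ]
eq y 39.9 mm; NEXT total dy 0.01 cm in first 2 of 3 rows; then [0. 0. 0.] pred th [-0.27 -0.27 -0.27 -0.27 -0.27]
```

Call:
arm_command([
  [0,0.3,0,0,0,0,0.44],
  [0,0,0,0,0,0,0.44],
  [0,0,0,0,0,0,0.44],
  [0,-0.3,0,0,0,0,0.44],
  [0,-0.2,0,0,0,0,0.44],
])

```text
time_s: 21.55
tool_pos: [0.5382, -0.0298, 0.2434]
orientation: [-3.128, -0.287, -0.0]
contact_force: [0.3, -0.1, 0.3]
grip_width: 0.441
gripper_force: 0.2
```

```bash
python3 ctl.py "0.3,0,0,-0.3,-0.2" -0.268 0.8 3
```

```text
t=21.65 th=-0.2701 dth/dt=-0.012 err=0.03 ycmd=35.2 meas 35.1,34.9 phi=0.274 F=[1.2 1.3 0.3] w=0.445 z=0.2434
fit p [ 1.1041 -0.0155  0.1133] rms 0.0002 state [-0.27  0.  ]
eq y 39.4 mm; NEXT total dy 0.00 cm in first 2 of 3 rows; then [0. 0. 0.] pred th [-0.27 -0.27 -0.27 -0.27 -0.27]
```

Call:
arm_command([
  [0,-0.4,0,0,0,0,0.44],
  [0,-0.6,0,0,0,0,0.44],
  [0,-0.6,0,0,0,0,0.44],
  [0,-0.6,0,0,0,0,0.44],
  [0,-0.6,0,0,0,0,0.44],
])

```text
time_s: 22.15
tool_pos: [0.5329, -0.0018, 0.2432]
orientation: [-3.128, -0.288, 0.0]
contact_force: [1.1, 0.7, -0.1]
grip_width: 0.437
gripper_force: 0.1
```

Call:
arm_command([
  [0,-0.6,0,0,0,0,0.44],
  [0,-0.6,0,0,0,0,0.44],
  [0,-0.6,0,0,0,0,0.44],
  [0,-0.6,0,0,0,0,0.44],
  [0,-0.6,0,0,0,0,0.44],
])

```text
time_s: 22.65
tool_pos: [0.5275, 0.0275, 0.2433]
orientation: [3.128, 0.287, 0.0]
contact_force: [0.5, 0.3, 0.3]
grip_width: 0.44
gripper_force: 0.1
```

Call:
arm_command([
  [0,-0.6,0,0,0,0,0.44],
  [0,-0.6,0,0,0,0,0.44],
  [0,-0.5,0,0,0,0,0.44],
  [0,-0.3,0,0,0,0,0.44],
  [0,-0.2,0,0,0,0,0.44],
])

```text
time_s: 23.15
tool_pos: [0.5235, 0.049, 0.2433]
orientation: [3.128, 0.288, -0.0]
contact_force: [-1.0, -0.2, 0.2]
grip_width: 0.441
gripper_force: 0.0
```

```bash
python3 ctl.py "-0.4,-.6,-.6,-.6,-.6,-.6,-.6,-.6,-.6,-.6,-.6,-.6,-.5,-.3,-.2" -0.27 0.8 3 | head -1
```

```text
t=23.25 th=-0.2702 dth/dt=-0.000 err=0.01 ycmd=-44.8 meas -45.0,-44.9 phi=-0.352 F=[ 0.1 -0.5  0.1] w=0.437 z=0.2433
```

Beam is down on its rest stop and the lever is back at its free position. Now I open the fork and retreat upward.

Call:
arm_command([
  [0,0,0,0,0,0,0.55],
  [0,0,0,0,0,0,0.7],
  [0,0,0,0,0,0,0.7],
  [0,0,0,0,0,0,0.7],
  [0,0,-1,0,0,0,0.7],
])

```text
time_s: 23.75
tool_pos: [0.5227, 0.0485, 0.2523]
orientation: [3.128, 0.287, -0.005]
contact_force: [0.3, -0.3, 0.2]
grip_width: 0.705
gripper_force: 0.0
```

Call:
arm_command([
  [0,0,-2,0,0,0,0.7],
  [0,0,-2,0,0,0,0.7],
  [0,0,-2,0,0,0,0.7],
  [0,0,-2,0,0,0,0.7],
  [0,0,-1,0,0,0,0.7],
])

```text
time_s: 24.25
tool_pos: [0.5242, 0.0487, 0.346]
orientation: [-3.128, -0.287, -0.006]
contact_force: [-0.1, 0.2, 0.1]
grip_width: 0.702
gripper_force: 0.0
```

Call:
arm_command([
  [0,0,0,0,0,0,0.7],
  [0,0,0,0,0,0,0.7],
  [0,0,0,0,0,0,0.7],
  [0,0,0,0,0,0,0.7],
  [0,0,0,0,0,0,0.7],
])

```text
time_s: 24.75
tool_pos: [0.5233, 0.0486, 0.3425]
orientation: [3.128, 0.287, -0.002]
contact_force: [-0.3, 0.2, 0.1]
grip_width: 0.706
gripper_force: 0.0
```

```bash
python3 - <<'E'
from track import *
print(theta(-.27), monitor.sense()["tool_pos"])
im=eyes.snapshot("scene")[:,:,::-1]; cv2.imwrite("pics/end.png",cv2.resize(im[150:400,270:450],None,fx=2.4,fy=2.4))
E
```

```text
(24.75, np.float64(-0.26976634923727305), np.float64(0.009765618425532807)) [0.52337521 0.0486842  0.34270073]
```

View pics/end.png

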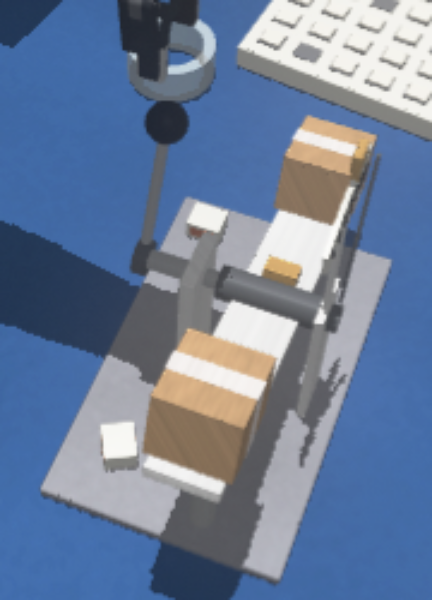

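The picture shows the knob free at crop (167,122), with the gripper above it. The beam is back on its rest stop and the parts are where they were.

```bash
python3 -c "
from plant import manip; print(manip.finish_job())"
```

```text
the job is handed in; nothing more can be done
None
```

I handed the job in: the beam was held balanced at the index (index read about −0.07 rad, beam within about 0.04 rad of it) from roughly 9.3 s to 18 s, then lowered gently back onto its rest stop, with the lever released and the gripper clear by about 25 s.

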